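Strip the loose pieces off a pattern board and show the core print to the bench camera

TASK

Strip the pattern board of its three loose pieces: first draw the round boss and the oblong lug out of their dowel holes and set them down in the wooden box, low and without dropping them. Then draw the tapered core print and show its underside to the bench camera: hold it in the air on the lens's line of sight, centred and square on, dowel towards the lens, with the flat underside 120 mm from the lens glass. Finish while still holding it there with nothing else touching it, and do not knock the camera or shift the tools and the jar lying around.

Things in the scene. Friction and masses are not known exactly. Their poses are not given: they have to be found in the camera images.
- pattern_board: pale plywood board 260 (x) x 300 (y) x 30 mm lying fixed on the bench, with a cream round stepped cover pattern (130 mm across, 61 mm high above the board) fixed at (45, -45) mm on it. Three dowel holes, 16 mm wide and 22 mm deep, at (-85, -100), (-85, 35) and (50, 100) mm in its frame; each holds one loose piece, any piece in any hole. Origin: centre of its underside, z up; top face at z = 30 mm
- core_print: tapered core print: cream lacquered wooden plug, round, 52 mm across at the foot (a 4 mm rim), 49 mm just above it, narrowing evenly to 39 mm at the flat top, 66 mm high, about 80 g; the tallest loose piece. Under its foot a brass dowel 14 mm across and 18 mm long stands loosely in a hole of the board (it lifts straight out). Origin: centre of the flat underside (where the dowel begins); z runs up its axis from foot to top
- print_top (a point): centre of the flat top of the core print, 66 mm above its underside
- round_boss: round boss: cream lacquered wooden disc 46 mm across and 34 mm high, about 55 g, with the same 14 x 18 mm brass dowel beneath, standing loosely in a hole of the board. Origin: centre of its underside (where the dowel begins), z up its axis
- oblong_lug: oblong lug: cream lacquered wooden block with half-round ends, 62 mm long (its x), 30 mm wide (its y) and 34 mm high, about 55 g, with the same 14 x 18 mm brass dowel beneath its middle, standing loosely in a hole of the board. Origin: centre of its underside (where the dowel begins), z up
- loose_box: open brown wooden box for loose pieces, fixed on the bench on one side of the board (left or right), 200 (x) x 170 (y) x 60 mm high outside, walls and floor 8 mm thick. Origin: centre of its underside, z up
- bench_camera: inspection camera stand bolted to the bench on the other side of the board: dark steel plate 130 x 110 x 12 mm with two grey cheeks that carry the grey tilting camera head; about 150 mm high in all. Origin: on the bench under the plate, z up; the camera looks up and towards its -x side (roughly towards the robot's side of the bench)
- lens (a point): centre of the lens glass, at the middle of the white ring light (76 mm across) on the front of the camera head, about 130 mm above the bench. Its z axis points out of the lens along the line of sight: upwards, leaning 24 to 36 degrees from the vertical towards the stand's -x side. The head stays where its stiff tilt clamp is set unless knocked. The core print's underside belongs at (0, 0, 120) mm in this frame, with the print's z along this z
- dividers: large steel dividers, 230 mm long, lying in a narrow V beyond the board; to be left alone. Origin: mid-length, on the bench
- mallet: wooden mallet, head 65 x 115 x 65 mm, handle 200 mm, lying at the right side of the bench; to be left alone. Origin: where handle meets head, on the bench
- sanding_block: cork sanding block 65 x 105 x 28 mm lying near the robot; to be left alone. Origin: centre of its underside
- lacquer_jar: closed amber jar 72 mm across and 85 mm high, standing at the left side of the bench; to be left alone. Origin: centre of its underside
Things that resemble listed ones, but are neither listed nor needed, are in the scene too. What is shaped like the round_boss but blue or green is not meant.

How it is judged (in metres and radians):
On the way, in this order (a step that is already met when the one before it is completed fails the run):
1. the round boss and the oblong lug lie in the wooden box, let go (x of round_boss in the frame of loose_box between -0.092 and 0.092 m and y of round_boss in the frame of loose_box between -0.077 and 0.077 m and z of each of round_boss, oblong_lug in the frame of loose_box below 0.058 m and contact force between the fingers and round_boss below 0.2 N and x of oblong_lug in the frame of loose_box between -0.092 and 0.092 m and y of oblong_lug in the frame of loose_box between -0.077 and 0.077 m and contact force between the fingers and oblong_lug below 0.2 N), for 0.2 s.
2. the core print has been drawn out of the board and is in the gripper (height (world z) of core_print above 0.07 m and contact force between the fingers and core_print above 1 N and contact force between core_print and pattern_board below 0.2 N), for 0.2 s.
At the end, for the whole second after the job is handed in: The still-held core print touches only the fingers: underside 105 to 135 mm from the lens glass and within 12 mm of its line of sight both ways, axis within 8 degrees of that line, dowel towards the lens. Boss and lug lie at rest in the wooden box (x of round_boss in the frame of loose_box between -0.092 and 0.092 m and y of round_boss in the frame of loose_box between -0.077 and 0.077 m and z of each of round_boss, oblong_lug in the frame of loose_box below 0.058 m and linear speed of each of round_boss, oblong_lug below 0.05 m/s and x of oblong_lug in the frame of loose_box between -0.092 and 0.092 m and y of oblong_lug in the frame of loose_box between -0.077 and 0.077 m and x of core_print in the frame of lens between -0.012 and 0.012 m and y of core_print in the frame of lens between -0.012 and 0.012 m and z of core_print in the frame of lens between 0.105 and 0.135 m and z of print_top in the frame of lens above 0.16 m and angle between the z axis of core_print and the z axis of lens, either way round below 0.14 rad and linear speed of core_print below 0.03 m/s and contact force between the fingers and core_print above 1 N and contact force between core_print and bench_camera below 0.2 N and contact force between core_print and pattern_board below 0.2 N and contact force between core_print and loose_box below 0.2 N and contact force between core_print and round_boss below 0.2 N and contact force between core_print and oblong_lug below 0.2 N and contact force between core_print and dividers below 0.2 N and contact force between core_print and mallet below 0.2 N and contact force between core_print and sanding_block below 0.2 N and contact force between core_print and lacquer_jar below 0.2 N); the arm keeps its last pose, push and grip.
It fails at once if a loose piece falls into the box (faster than 0.7 m/s inside it, a drop of over about 25 mm) ((x of round_boss in the frame of loose_box between -0.092 and 0.092 m and y of round_boss in the frame of loose_box between -0.077 and 0.077 m and z of round_boss in the frame of loose_box below 0.058 m and linear speed of round_boss above 0.7 m/s) or (x of oblong_lug in the frame of loose_box between -0.092 and 0.092 m and y of oblong_lug in the frame of loose_box between -0.077 and 0.077 m and z of oblong_lug in the frame of loose_box below 0.058 m and linear speed of oblong_lug above 0.7 m/s)).
It fails at once if the camera is knocked out of its setting (lens moved over 6 mm) or hit harder than 10 N (distance of lens from where it was at the start of the episode above 0.006 m or contact force between bench_camera and anything else above 10 N).
It fails at once if the dividers, mallet, sanding block or lacquer jar is shifted by more than 25 mm (distance of any of dividers, mallet, sanding_block, lacquer_jar from where it was at the start of the episode above 0.025 m).
It also fails if it takes over 72 s, if anything falls off the work surface, if the arm or the gripper's body presses on something with over 40 N, if the wrist force passes 120 N, or if a joint passes its speed limit or range.

ROBOT

A 6-joint arm with a two-finger parallel gripper is mounted at the origin on the work surface. World frame = base frame: x ahead of the robot, y to its left, z up, the work surface at z = 0. Lengths are in mm, angles in rad, forces in N, time in s.
With the tool pointing down it reaches from about 350 to 875 mm from the base axis. Payload 4.2 kg.
Tool frame: the origin (TCP) lies midway between the tips of the shut fingers; the grasp point (between the pads) lies 19 mm behind it (arm.grip_point_offset is the distance from the TCP to the grasp point, in mm); z points along the fingers, x is the direction in which the jaws open and shut, and the axes are right-handed (so a half turn about z gives the same grasp; the last joint's range is limited). The gripper opens to 85 mm and grips with 20 to 120 N. Pads are 22 mm wide; open, the fingers measure 114 mm over their backs; the gripper's body (76 mm by 85 mm) begins 54 mm behind the grasp point. The pads swing forward as they close: fully open they stand 13 mm farther back than shut.
Start: joints at [-1.058, 0.385, 0.008, 0, -1.194, -0.259], TCP at [156.944, -604.953, 231.312] pointing down, gripper open.
Joint ranges: [-3.14, 3.14], [-1.21, 2.06], [-1.07, 1.41], [-3.16, 2.05], [-2.99, -0.16], [-3.1, 3.1]. Speed limits (rad/s): [2.79, 2.79, 3.14, 3.14, 3.14, 3.14].

INTERFACE

Orientations are given as a unit quaternion [x, y, z, w].
In Python, from bench import arm gives the robot as it stands.
- The arm moves only by the tool move_arm, never from a script. Its argument "targets" is a list of rows, each a list of 7 numbers: the shift along the tool's x, y, z in cm, then the turn, a rotation vector about the tool's x, y, z in degrees, then the closure in counts, from 0 (fully open) to 255 (shut). In form: [[x, y, z, wx, wy, wz, grip], ...]. A call has 1 to 20 rows; each row is the pose to reach, as a shift and turn from the pose commanded when the call began, along the tool's axes at that moment; what a row does not reach only later rows make up. A row lasts 1/8 s, in which the tool goes at most 62.5 mm and 10.7 degrees, less where a joint would pass 70% of its speed; a pose out of reach is approached as far as the arm can. A call with a gripper value outside its range is refused whole. The fingers move at their own pace and stop on an object; the grip force is fixed at half the most. Time passes only in rows, so rows that repeat a pose let the fingers close. It gives the time, the measured TCP pose, the force and the opening at its end, in the units of the state.
- arm.read_state(): the state, without advancing time (a new reading comes with each control period).
- arm.get_image(name): name is "side" or "top" or "wrist"; returns (picture, depth): 400x640x3 uint8, blue, green, red; 400x640 float32, mm along the optical axis (not along the pixel's ray), 0 where there is no reading.
- arm.camera_params(name): a dict with "mtx" (3x3 intrinsics, pixels), "dist" ([k1, k2, p1, p2, k3] as OpenCV has them; the pictures are not rectified), "world_to_cam" (4x4, takes a point from world to camera coordinates); the wrist camera has in their place "mount" (4x4, takes a point from camera to tool coordinates, whose origin is the TCP and whose axes are the tool frame's). Camera axes: x right, y down, z forward; pixel columns grow to the right and rows downward; lengths in mm; the calibration is good to about 2 mm. A picture is of the moment at which its call begins: read the wrist's pose just before it. camera_params takes no time and is no camera call.
- arm.job_done(): hands the job in, once; it reports no verdict.
Trained networks look in the newest picture that a camera, given by its name, has taken for a name from the list of things; names that differ only in an ending like _2 or _b are one class to them, and where a whole thing is asked for, a point or a joint stands for the part that bears it (a point fixed in the world has none). Each returns a list of dicts, best first, with "score" (0 to 1); they miss things now and then, are a little off and sometimes report something else, mostly with a low value. They report only what shows in the picture. A call takes as long as a camera call. They do not tell look-alikes from the thing itself.
- arm.search_frame(thing, camera): "bbox" ([left, top, right, bottom] in pixels, round what is visible of it).
- arm.tip_of(thing, camera): "uv" ([column, row] in pixels: a listed point, or the origin of a listed thing).
The state is a dict: "clock": time; "joints": joint angles; "joint_vel": joint speeds; "joint_efforts": joint torques, N m; "position": TCP position; "ee_rot": TCP orientation; "contact_force": force on the tool from outside, world axes, zero at the start; "wrist_torque": the same for the moment, N m; "gripper_width": finger opening in mm.
Only numpy, scipy, OpenCV 4.12 (cv2) and the standard library are available. Lean on these libraries where they do the work, as an engineer would, in place of code of your own. Each camera call takes 0.05 s, during which the arm holds its last target.

## Working session

There is one attempt and no reset: what is moved stays moved. The work goes in short steps, Python scripts to look and compute and a tool call to move; the robot and the scene stay as the last step left them, time stands still between calls to the robot, and variables do not carry over. Pictures are saved under pics/ and viewed, and the job is handed in when it is done.

Besides the shell and the picture viewer there is one more tool, called as name(argument=value, ...), one argument or row to a line, values as JSON. move_arm: Moves the arm, as the interface text tells. Its arguments: {"type":"object","properties":{"targets":{"type":"array","items":{"type":"array","items":{"type":"number"}}}},"required":["targets"]}

```bash
mkdir -p pics; ls
cat > h.py <<'E'
import numpy as np,cv2
from bench import arm
from scipy.spatial.transform import Rotation as R
np.set_printoptions(precision=2,suppress=True)
def save(n,cam):
    s=arm.read_state(); im,d=arm.get_image(cam)
    cv2.imwrite(f'pics/{n}.png',im); np.save(f'pics/{n}.npy',d)
    T=c2w(cam,s); np.save(f'pics/{n}_T.npy',T)
    return im,d,T
def tool(s):
    T=np.eye(4);T[:3,:3]=R.from_quat(s['ee_rot']).as_matrix();T[:3,3]=s['position'];return T
def c2w(cam,s=None):
    p=arm.camera_params(cam)
    if 'mount' in p: return tool(s)@np.array(p['mount'])
    return np.linalg.inv(np.array(p['world_to_cam']))
def cloud(d,T,cam):
    p=arm.camera_params(cam);K=np.array(p['mtx']);D=np.array(p['dist'])
    h,w=d.shape;u,v=np.meshgrid(np.arange(w),np.arange(h))
    n=cv2.undistortPoints(np.stack([u,v],-1).reshape(-1,1,2).astype(np.float64),K,D).reshape(h,w,2)
    P=np.dstack([n*d[...,None],d]).astype(float)
    W=P@T[:3,:3].T+T[:3,3]; W[d<=0]=np.nan
    return W
E
python3 - <<'E'
from h import *
print(arm.read_state())
for c in ['side','top','wrist']:
    save(c+'0',c)
    p=arm.camera_params(c);print(c,p)
for t in ['pattern_board','core_print','round_boss','oblong_lug','loose_box','bench_camera','lens','print_top']:
    for c in ['top','side']:
        print(t,c,[ (np.round(r['bbox']).tolist(),round(r['score'],2)) for r in arm.search_frame(t,c)][:5], [ (np.round(r['uv']).tolist(),round(r['score'],2)) for r in arm.tip_of(t,c)][:5])
E
```

```text
pics
{'clock': 0.0, 'joints': array([-1.06,  0.39,  0.01, -0.  , -1.19, -0.26]), 'joint_vel': array([ 0.,  0.,  0.,  0., -0.,  0.]), 'joint_efforts': array([  0.  , -39.23,  18.84,   4.19,  -0.  ,  -0.  ]), 'position': array([ 156.8 , -604.4 ,  230.18]), 'ee_rot': array([ 0.61,  0.79,  0.  , -0.  ]), 'contact_force': array([-0.3 ,  0.45, -0.1 ]), 'wrist_torque': array([ 0.  , -0.01,  0.01]), 'gripper_width': 86.00531332389954}
side {'mtx': array([[375.45,   0.  , 322.43],
       [  0.  , 375.45, 198.87],
       [  0.  ,   0.  ,   1.  ]]), 'dist': array([-0.01,  0.  ,  0.  ,  0.  ,  0.  ]), 'world_to_cam': array([[  -0.87,   -0.49,    0.02,  501.75],
       [  -0.39,    0.67,   -0.63,  283.44],
       [   0.3 ,   -0.56,   -0.78, 1142.13],
       [   0.  ,    0.  ,    0.  ,    1.  ]])}
top {'mtx': array([[387.78,   0.  , 316.64],
       [  0.  , 387.78, 198.28],
       [  0.  ,   0.  ,   1.  ]]), 'dist': array([-0.01,  0.  ,  0.  ,  0.  ,  0.  ]), 'world_to_cam': array([[   0.02,   -1.  ,   -0.  ,  -20.6 ],
       [  -1.  ,   -0.02,   -0.08,  564.27],
       [   0.08,    0.  ,   -1.  ,
[... 1406 characters left out ...]
 side [([352.0, 187.0, 371.0, 202.0], 0.49)] [([362.0, 198.0], 0.55)]
loose_box top [([377.0, 182.0, 428.0, 241.0], 0.7)] [([399.0, 210.0], 0.89)]
loose_box side [([348.0, 127.0, 416.0, 186.0], 0.79)] [([380.0, 158.0], 0.91)]
bench_camera top [([216.0, 179.0, 247.0, 212.0], 0.6)] [([233.0, 199.0], 0.6)]
bench_camera side [([239.0, 268.0, 294.0, 325.0], 0.57)] [([273.0, 303.0], 0.77)]
lens top [([215.0, 184.0, 235.0, 211.0], 0.75)] [([452.0, 221.0], 0.6), ([291.0, 187.0], 0.45)]
lens side [([245.0, 269.0, 279.0, 305.0], 0.81)] [([269.0, 283.0], 0.68), ([297.0, 213.0], 0.65)]
print_top top [] [([293.0, 185.0], 0.55)]
print_top side [([292.0, 210.0, 307.0, 232.0], 0.52)] [([297.0, 210.0], 0.7)]
```

Run:
```python
import cv2
a=cv2.imread('pics/top0.png')[130:280,190:470];cv2.imwrite('pics/top0z.png',cv2.resize(a,None,fx=2.8,fy=2.8,interpolation=2))
a=cv2.imread('pics/side0.png')[100:350,190:470];cv2.imwrite('pics/side0z.png',cv2.resize(a,None,fx=2.4,fy=2.4,interpolation=2))
```

```text
(no output)
```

View pics/top0z.png

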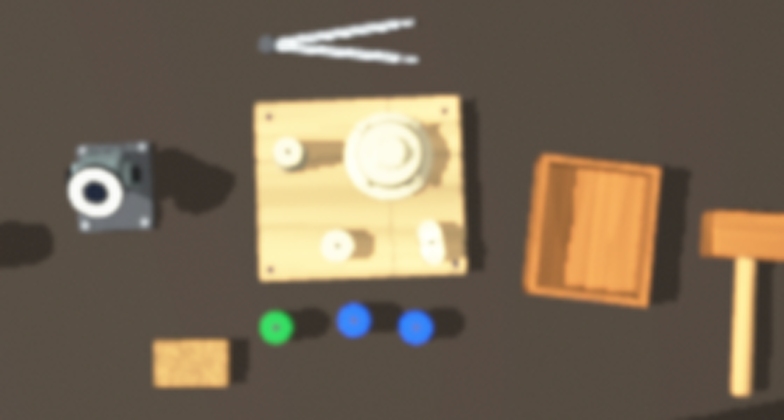

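View pics/side0z.png

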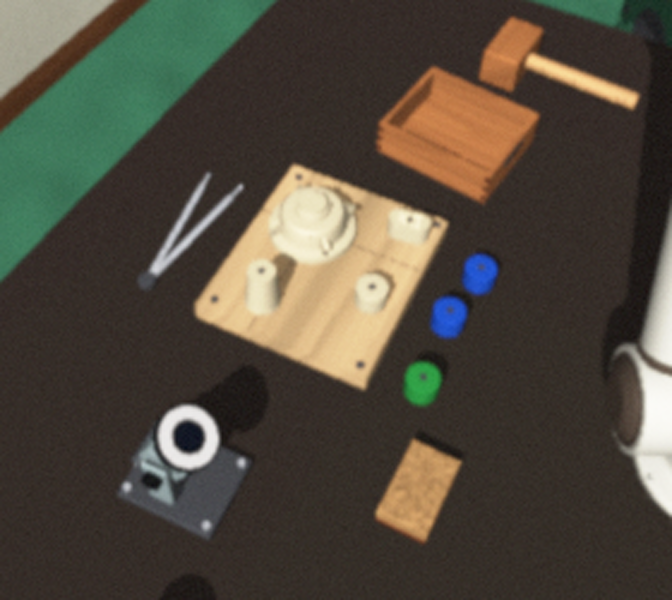

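View pics/wrist0.png

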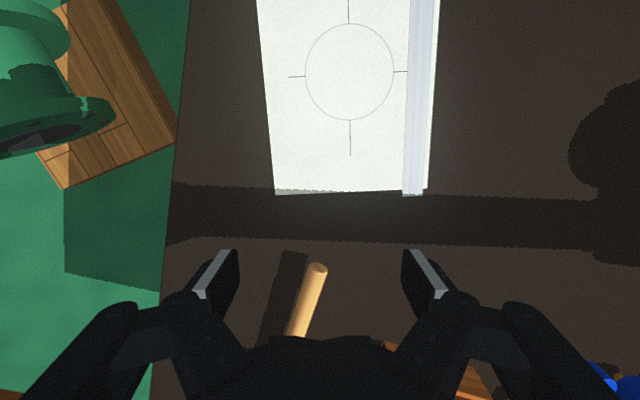

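View pics/top0.png

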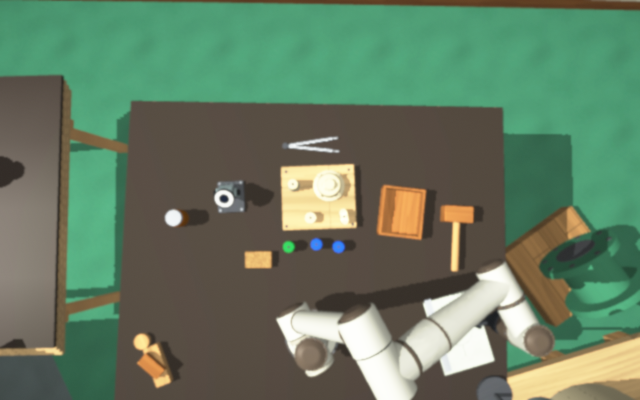

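The top picture shows the camera at left (+y, about 228,197), the board in the middle (320,197) and the box at right (402,212). The print is at (293,184), the boss at (311,217) and the lug at (344,215). Next I'll measure positions.

```bash
cat > m0.py <<'E'
from h import *
for c in ['top','side']:
    d=np.load(f'pics/{c}0.npy');W=cloud(d,np.load(f'pics/{c}0_T.npy'),c)
    np.save(f'pics/{c}0_W.npy',W)
    im=cv2.imread(f'pics/{c}0.png')
    m=(W[...,0]>300)&(W[...,0]<900)&(abs(W[...,1])<500)
    # tall points clusters
    for lo,hi in [(40,60),(60,75),(75,100),(100,200)]:
        mm=(m&(W[...,2]>lo)&(W[...,2]<hi)).astype(np.uint8)
        n,l,st,ce=cv2.connectedComponentsWithStats(mm)
        for i in range(1,n):
            if st[i,4]>15:
                P=W[l==i];print(c,lo,hi,st[i].tolist(),P.mean(0),P.min(0),P.max(0))
E
python3 m0.py
python3 - <<'E'
from h import *
W=np.load('pics/top0_W.npy')
# board plane rect
mm=((abs(W[...,2]-30)<8)&(W[...,0]>300)&(abs(W[...,1])<170)).astype(np.uint8)
n,l,st,ce=cv2.connectedComponentsWithStats(mm)
i=1+st[1:,4].argmax();P=W[l==i][:,:2].astype(np.float32);print(st[i],cv2.minAreaRect(P),np.nanmedian(W[l==i][:,2]))
mm=((W[...,2]>40)&(W[...,1]<-170)&(W[...,1]>-420)&(W[...,0]>450)).astype(np.uint8)
n,l,st,ce=cv2.connectedComponentsWithStats(mm)
for i in range(1,n):
  if st[i,4]>30:P=W[l==i][:,:2].astype(np.float32);print(st[i],cv2.minAreaRect(P),np.nanmedian(W[l==i][:,2]))
E
```

```text
top 40 60 [319, 170, 18, 6, 40] [669.78 -52.49  43.45] [658.74 -88.45  40.07] [680.13 -18.62  52.69]
top 40 60 [313, 174, 28, 27, 122] [591.15 -35.14  45.77] [ 556.3  -105.12   40.11] [661.16   5.26  59.59]
top 40 60 [339, 176, 5, 18, 42] [ 619.6  -109.74   44.22] [ 586.49 -118.04   40.24] [ 656.26 -100.85   57.26]
top 40 60 [383, 186, 19, 4, 39] [ 611.38 -312.79   55.2 ] [ 604.33 -352.02   42.02] [ 617.54 -279.29   59.86]
top 40 60 [404, 188, 15, 4, 27] [ 604.43 -391.41   54.5 ] [ 598.67 -420.97   45.09] [ 610.26 -364.02   59.13]
top 40 60 [382, 191, 3, 11, 22] [ 575.49 -279.09   54.57] [ 555.47 -283.49   42.45] [ 596.11 -274.96   59.88]
top 40 60 [420, 190, 5, 24, 51] [ 553.29 -438.12   52.84] [ 509.59 -445.47   40.49] [ 603.3  -429.33   59.9 ]
top 40 60 [379, 210, 4, 20, 41] [ 480.88 -269.58   53.8 ] [ 442.32 -276.37   40.08] [ 518.98 -263.79   59.76]
top 40 60 [410, 215, 13, 24, 68] [ 451.56 -425.65   53.6 ] [ 408.47 -440.46   41.28] [ 502.05 -388.39   59.95]
top 40 60 [378, 231, 10, 5, 20] [ 425.78 -275.49   54.71] [ 418.71 -296.77   42.04] [ 434.31 -260.58   59.69]
top 40 60 [3
[... 3148 characters left out ...]
307, 177, 26, 21, 325] [614.87 -54.08  81.83] [ 574.63 -100.14   75.  ] [662.15 -14.48  95.35]
side 75 100 [293, 208, 13, 14, 144] [612.53  90.48  92.4 ] [595.21  66.59  75.63] [635.3  106.93  99.17]
side 75 100 [246, 279, 22, 25, 164] [578.   383.92  88.66] [542.4  346.87  75.62] [612.3  402.82  99.37]
side 100 200 [250, 268, 32, 29, 657] [552.68 351.53 130.37] [516.93 310.41 100.  ] [597.08 385.45 149.  ]
[ 281  165   75   65 3392] ((570.019287109375, -15.62261962890625), (260.02301025390625, 300.5536804199219), 3.0977671146392822) 29.625402649766784
[379 185  40  43 200] ((528.6266479492188, -341.52435302734375), (141.6466064453125, 171.343505859375), 84.26974487304688) 57.811581008165035
```

```bash
cat > plan.py <<'E'
import json,os
from h import *
def cmd():
    if os.path.exists('cmd.json'): return np.array(json.load(open('cmd.json')))
    s=arm.read_state(); T=np.eye(4)
    T[:3,:3]=R.from_quat(s['ee_rot']).as_matrix();T[:3,3]=[156.944,-604.953,231.312];return T
def app(row):
    T=cmd();D=np.eye(4);D[:3,:3]=R.from_rotvec(np.radians(row[3:6])).as_matrix();D[:3,3]=np.array(row[:3])*10
    N=T@D;json.dump(N.tolist(),open('cmd.json','w'));return N
def row(Tt,T=None):
    if T is None:T=cmd()
    D=np.linalg.inv(T)@Tt
    return np.round(np.r_[D[:3,3]/10,np.degrees(R.from_matrix(D[:3,:3]).as_rotvec())],2).tolist()
def pose(p,zdir,xdir):
    z=np.array(zdir,float);z/=np.linalg.norm(z);x=np.array(xdir,float);x-=z*(x@z);x/=np.linalg.norm(x)
    T=np.eye(4);T[:3,:3]=np.c_[x,np.cross(z,x),z];T[:3,3]=p;return T
def down(p,yawdeg):
    a=np.radians(yawdeg);return pose(p,[0,0,-1],[np.cos(a),np.sin(a),0])
def chk():
    s=arm.read_state();N=cmd();M=tool(s)
    print('t',s['clock'],'pos',s['position'],'dpos',s['position']-N[:3,3],'drot',np.degrees(R.from_matrix(N[:3,:3].T@M[:3,:3]).as_rotvec()),'F',s['contact_force'],'w',s['gripper_width'])
E
python3 - <<'E'
from plan import *
for c in ['top','side']:
    W=np.load(f'pics/{c}0_W.npy');im=cv2.imread(f'pics/{c}0.png').astype(int)
    m=(np.abs(W[...,0]-490)<45)&(np.abs(W[...,1]+120)<35)&(W[...,2]>57)&(W[...,2]<75)
    print(c,'lug',m.sum(),cv2.minAreaRect(W[m][:,:2].astype(np.float32)))
    m=(np.abs(W[...,0]-550)<60)&(np.abs(W[...,1]-350)<60)&(W[...,2]>95)&(im.min(2)>150)
    P=W[m];ctr=P.mean(0)
    for k in range(5):
        C=P.mean(0);n=np.linalg.svd(P-C)[2][2];n*=np.sign(n[2]);r=(P-C)@n;P=P[abs(r)<4]
    e=np.cross(n,[1,0,0]);e/=np.linalg.norm(e);f=np.cross(e,n)
    uv=np.c_[(P-C)@e,(P-C)@f];(cx,cy),rad=cv2.minEnclosingCircle(uv.astype(np.float32))
    print(c,len(P),'C',C,'n',n,'tilt',np.degrees(np.arccos(n[2])),'circ',C+cx*e+cy*f,rad)
chk()
print(row(down([483.3,15,170],93)))
E
```

```text
top lug 100 ((489.8515319824219, -120.00137329101562), (60.39002227783203, 28.503225326538086), 1.8276903629302979)
top 183 C [549.56 349.18 131.58] n [-0.49 -0.02  0.87] tilt 29.413698803577216 circ [549.74 348.21 131.66] 38.429386138916016
side lug 124 ((491.8580322265625, -120.01860809326172), (62.17475128173828, 33.83502197265625), 10.260101318359375)
side 194 C [547.52 341.3  129.62] n [-0.45  0.01  0.89] tilt 26.820773416729388 circ [549.58 347.32 130.57] 34.57292938232422
t 1.75 pos [ 156.93 -604.96  231.33] dpos [-0.01 -0.01  0.02] drot [0. 0. 0.] F [ 0.32 -0.14 -0.37] w 85.55936542458718
[51.82, 47.16, 6.13, -0.0, 0.0, 11.54]
```

move_arm(
  targets=[
    [51.8,47.2,6.1,0,0,11.5,0],
    [51.8,47.2,6.1,0,0,11.5,0],
    [51.8,47.2,6.1,0,0,11.5,0],
    [51.8,47.2,6.1,0,0,11.5,0],
    [51.8,47.2,6.1,0,0,11.5,0],
    [51.8,47.2,6.1,0,0,11.5,0],
    [51.8,47.2,6.1,0,0,11.5,0],
    [51.8,47.2,6.1,0,0,11.5,0],
    [51.8,47.2,6.1,0,0,11.5,0],
    [51.8,47.2,6.1,0,0,11.5,0],
    [51.8,47.2,6.1,0,0,11.5,0],
    [51.8,47.2,6.1,0,0,11.5,0],
    [51.8,47.2,6.1,0,0,11.5,0],
    [51.8,47.2,6.1,0,0,11.5,0],
  ],
)

```text
clock: 3.5
position: [483.1, 14.0, 170.3]
ee_rot: [0.688, 0.725, -0.0, -0.0]
contact_force: [0.3, -0.3, 0.3]
gripper_width: 85.5
```

```bash
cat > look.py <<'E'
import sys
from plan import *
n=sys.argv[1]
im,d,T=save(n,'wrist');W=cloud(d,T,'wrist');np.save(f'pics/{n}_W.npy',W)
m=(W[...,0]>440)&(W[...,0]<640)&(W[...,1]>-160)&(W[...,1]<130)&(W[...,2]>55)&(W[...,2]<110)
n_,l,st,ce=cv2.connectedComponentsWithStats(m.astype(np.uint8))
for i in range(1,n_):
    if st[i,4]>200:
        P=W[l==i];P=P[P[:,2]>np.percentile(P[:,2],90)-6]
        print(st[i].tolist(),P.mean(0),cv2.minAreaRect(P[:,:2].astype(np.float32)))
E
python3 - <<'E'
from plan import *
app([51.8,47.2,6.1,0,0,11.5]);chk()
E
python3 look.py w1
```

```text
t 3.5 pos [483.07  14.01 170.35] dpos [-118.3    77.15    0.34] drot [  0.   -0.  -11.5] F [ 0.28 -0.28  0.29] w 85.48969116136254
[154, 165, 48, 65, 2131] [ 488.96 -119.01   64.63] ((490.2682800292969, -119.66422271728516), (61.54703140258789, 31.938701629638672), 13.549659729003906)
[296, 173, 49, 48, 1814] [481.9   14.84  64.85] ((482.8741760253906, 14.943656921386719), (44.992042541503906, 44.72603988647461), 14.984833717346191)
[223, 270, 70, 80, 3870] [611.04 -52.51  90.92] ((610.1095581054688, -51.324615478515625), (44.62126159667969, 31.01690673828125), 33.74041748046875)
[358, 294, 49, 59, 1909] [606.74  85.82  96.42] ((607.6356811523438, 85.5782699584961), (32.420204162597656, 28.800134658813477), 65.68197631835938)
```

View pics/w1.png

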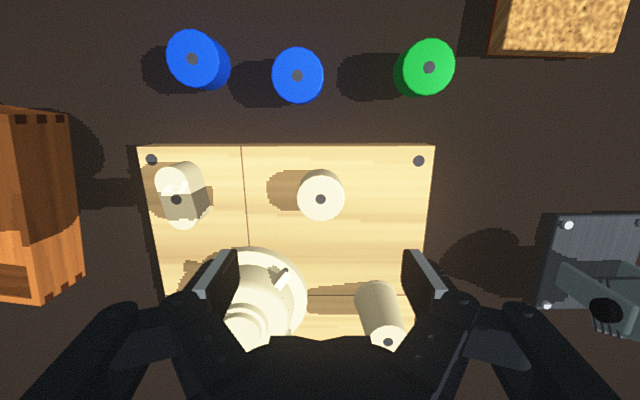

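Run:
```python
from plan import *
W=np.load('pics/w1_W.npy')
m=(abs(W[...,0]-490)<45)&(abs(W[...,1]+120)<40)&(W[...,2]>61)&(W[...,2]<68)
P=W[m][:,:2].astype(np.float32);print(len(P),np.median(W[m][:,2]))
# area-weighted: weights ~ uniform enough; use hull
h=cv2.convexHull(P);M=cv2.moments(h);print(M['m10']/M['m00'],M['m01']/M['m00'],np.degrees(.5*np.arctan2(2*M['mu11'],M['mu20']-M['mu02'])))
print(cv2.minAreaRect(h))
m=(abs(W[...,0]-483)<30)&(abs(W[...,1]-15)<30)&(W[...,2]>61)&(W[...,2]<68)
print(cv2.minEnclosingCircle(W[m][:,:2].astype(np.float32)))
# board edges/ yaw via z 30 plane
m=(abs(W[...,2]-30)<4)
n,l,st,_=cv2.connectedComponentsWithStats(m.astype(np.uint8));i=1+st[1:,4].argmax();print(W[l==i].min(0),W[l==i].max(0))
import json
s=arm.read_state();N=down(s['position'],0);N=tool(s);json.dump(N.tolist(),open('cmd.json','w'));chk()
print(N)
print(row(down([483.2,15,36],93)))
```

```text
1943 64.80925182123644
490.24218755636815 -119.87968650848812 11.85801754090041
((490.2682800292969, -119.66422271728516), (61.54703140258789, 31.938701629638672), 13.549659729003906)
((483.037841796875, 14.746763229370117), 22.97910499572754)
[ 432.34 -172.35   26.18] [680.85 138.44  34.  ]
t 3.55 pos [483.09  13.83 170.46] dpos [0. 0. 0.] drot [0. 0. 0.] F [-0.26  0.29 -0.26] w 85.385599390518
[[ -0.05   1.    -0.   483.09]
 [  1.     0.05  -0.    13.83]
 [ -0.    -0.    -1.   170.46]
 [  0.     0.     0.     1.  ]]
[0.12, 0.02, 13.45, -0.01, 0.0, -0.05]
```

move_arm(
  targets=[
    [0.1,0,6,0,0,0,0],
    [0.1,0,11,0,0,0,0],
    [0.1,0,13.4,0,0,0,0],
    [0.1,0,13.4,0,0,0,0],
    [0.1,0,13.4,0,0,0,255],
    [0.1,0,13.4,0,0,0,255],
    [0.1,0,13.4,0,0,0,255],
    [0.1,0,13.4,0,0,0,255],
    [0.1,0,13.4,0,0,0,255],
    [0.1,0,13.4,0,0,0,255],
    [0.1,0,13.4,0,0,0,255],
    [0.1,0,13.4,0,0,0,255],
  ],
)

```text
clock: 5.05
position: [484.6, 15.7, 38.2]
ee_rot: [0.688, 0.726, 0.001, 0.001]
contact_force: [-0.5, -3.3, 6.6]
gripper_width: 44.3
```

Run:
```python
from plan import *
app([.1,0,13.4,0,0,0]);chk()
# box fit from both cams rim
for c in ['top','side']:
    W=np.load(f'pics/{c}0_W.npy')
    m=(abs(W[...,0]-513)<125)&(abs(W[...,1]+356)<115)&(W[...,2]>52)&(W[...,2]<68)
    P=W[m][:,:2].astype(np.float32);print(c,len(P),cv2.minAreaRect(P))
```

```text
t 5.05 pos [484.6   15.66  38.2 ] dpos [1.6  0.84 1.74] drot [-0.16 -0.01 -0.14] F [-0.5  -3.31  6.56] w 44.269791948902515
top 385 ((512.415771484375, -355.1976013183594), (172.09375, 200.87271118164062), 84.26974487304688)
side 446 ((514.2494506835938, -356.58612060546875), (179.30589294433594, 202.3963165283203), 84.05621337890625)
```

Run:
```python
from plan import *
N=cmd();p=N[:3,3].copy();p[2]=135
U=N.copy();U[:3,3]=p
print(row(U));T=down([557.8,-360.5,135],84.3);print(row(T));T[2,3]=33.5;print(row(T))
```

```text
[-0.0, -0.0, -9.85, 0.0, -0.0, -0.0]
[-37.87, 5.54, -9.86, -0.01, 0.0, 8.65]
[-37.87, 5.54, 0.29, -0.01, 0.0, 8.65]
```

move_arm(
  targets=[
    [0,0,-4,0,0,0,255],
    [0,0,-9.9,0,0,0,255],
    [-5,0.7,-9.9,0,0,2,255],
    [-10,1.5,-9.9,0,0,4,255],
    [-16,2.4,-9.9,0,0,6,255],
    [-22,3.2,-9.9,0,0,8.6,255],
    [-28,4.1,-9.9,0,0,8.6,255],
    [-34,5,-9.9,0,0,8.6,255],
    [-37.9,5.5,-9.9,0,0,8.6,255],
    [-37.9,5.5,-9.9,0,0,8.6,255],
    [-37.9,5.5,-5,0,0,8.6,255],
    [-37.9,5.5,-3,0,0,8.6,255],
    [-37.9,5.5,-3,0,0,8.6,255],
  ],
)

```text
clock: 6.68
position: [557.5, -358.1, 65.0]
ee_rot: [0.74, 0.672, -0.001, -0.002]
contact_force: [0.1, 0.5, -0.6]
gripper_width: 44.4
```

Run:
```python
from plan import *
app([-37.9,5.5,-3,0,0,8.6]);chk()
save('w2','wrist');im,_,_=save('s2','side')
a=im[100:350,190:470];cv2.imwrite('pics/s2z.png',cv2.resize(a,None,fx=2.4,fy=2.4,interpolation=2))
```

```text
t 6.675 pos [ 557.54 -358.14   65.05] dpos [ 0.09  2.71 -1.4 ] drot [ 0.2   0.08 -0.13] F [ 0.12  0.54 -0.61] w 44.41058651955294
```

View pics/w2.png

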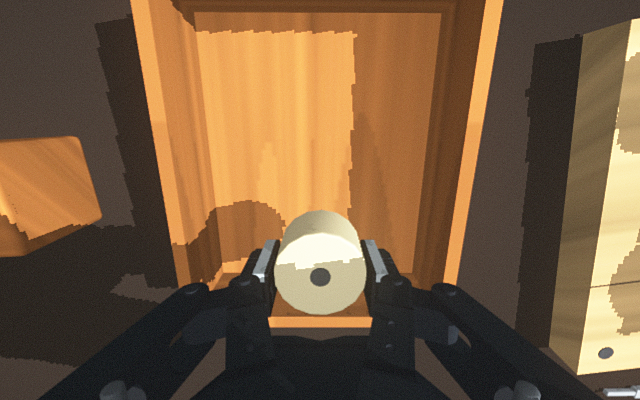

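View pics/s2z.png

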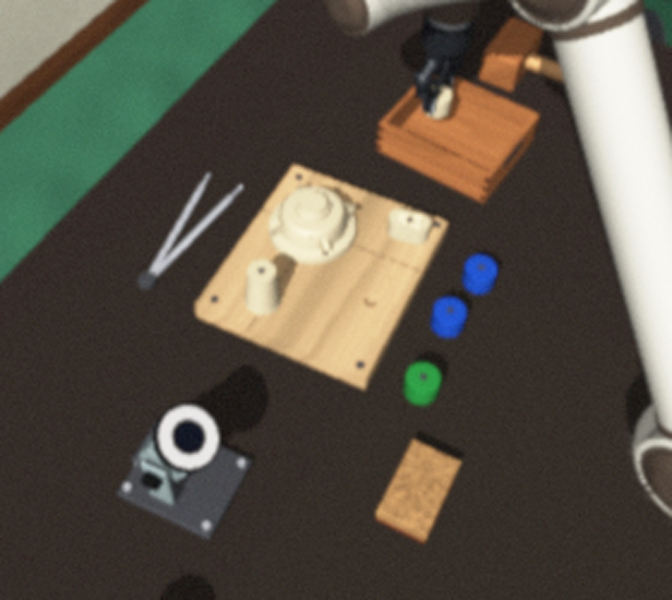

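move_arm(
  targets=[
    [0,0,2,0,0,0,255],
    [0,0,3,0,0,0,255],
    [0,0,3.2,0,0,0,255],
    [0,0,3.2,0,0,0,255],
    [0,0,3.2,0,0,0,255],
  ],
)

```text
clock: 7.4
position: [559.2, -359.8, 35.1]
ee_rot: [0.741, 0.672, 0.0, 0.001]
contact_force: [-0.3, 0.6, -0.3]
gripper_width: 44.3
```

Run:
```python
from plan import *
app([0,0,3.2,0,0,0]);chk()
```

```text
t 7.4 pos [ 559.2  -359.79   35.12] dpos [1.76 1.06 0.67] drot [-0.09 -0.02 -0.1 ] F [-0.32  0.56 -0.34] w 44.34784684337656
```

move_arm(
  targets=[
    [0,0,0.2,0,0,0,255],
    [0,0,0.2,0,0,0,255],
    [0,0,0.2,0,0,0,90],
    [0,0,0.2,0,0,0,60],
    [0,0,0.2,0,0,0,40],
    [0,0,0.2,0,0,0,30],
    [0,0,0.2,0,0,0,30],
    [0,0,-5,0,0,0,30],
    [0,0,-10,0,0,0,0],
    [0,0,-10,0,0,0,0],
  ],
)

```text
clock: 8.65
position: [561.6, -361.0, 140.0]
ee_rot: [0.74, 0.672, 0.002, 0.005]
contact_force: [0.1, 0.1, -0.2]
gripper_width: 85.4
```

Run:
```python
from plan import *
app([0,0,-10,0,0,0]);chk()
save('w3','wrist')
T=down([490.3,-119.8,135],102.5);print(row(T));T[2,3]=36;print(row(T))
```

```text
t 8.65 pos [ 561.56 -360.97  140.03] dpos [ 4.1  -0.13  5.58] drot [-0.6  -0.21 -0.13] F [ 0.08  0.11 -0.24] w 85.43163540269809
[23.33, -9.06, -0.05, -0.01, 0.0, -18.15]
[23.33, -9.05, 9.85, -0.01, 0.0, -18.15]
```

View pics/w3.png

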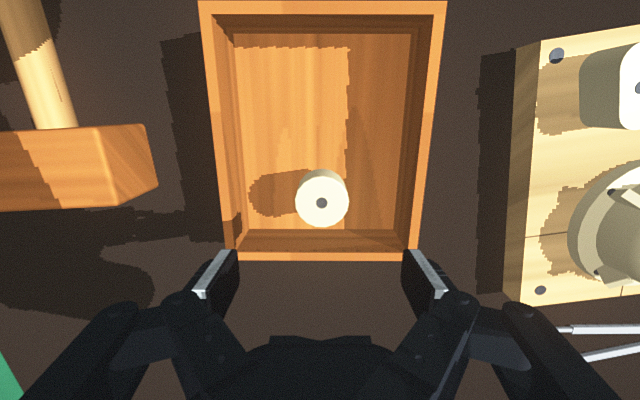

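The boss stands in the box at about (322,198). The lug is next.

move_arm(
  targets=[
    [6,-2.3,0,0,0,-6,0],
    [12,-4.6,0,0,0,-12,0],
    [18,-7,0,0,0,-18.1,0],
    [23.3,-9.1,0,0,0,-18.1,0],
    [23.3,-9.1,0,0,0,-18.1,0],
    [23.3,-9.1,0,0,0,-18.1,0],
    [23.3,-9.1,0,0,0,-18.1,0],
  ],
)

```text
clock: 9.57
position: [490.8, -119.9, 133.7]
ee_rot: [0.626, 0.78, -0.0, -0.0]
contact_force: [0.6, -1.1, 1.1]
gripper_width: 85.5
```

Run:
```python
from plan import *
app([23.3,-9.1,0,0,0,-18.1]);chk()
im,d,T=save('w4','wrist');W=cloud(d,T,'wrist')
m=(abs(W[...,0]-490)<45)&(abs(W[...,1]+120)<40)&(W[...,2]>60)&(W[...,2]<69)
P=W[m][:,:2].astype(np.float32);h=cv2.convexHull(P);M=cv2.moments(h);print(M['m10']/M['m00'],M['m01']/M['m00'],np.degrees(.5*np.arctan2(2*M['mu11'],M['mu20']-M['mu02'])),cv2.minAreaRect(h))
```

```text
t 9.575 pos [ 490.81 -119.85  133.73] dpos [ 0.97  0.16 -0.73] drot [0.04 0.   0.01] F [ 0.62 -1.1   1.15] w 85.49415853529224
490.4175928744367 -119.77543625488207 11.484584435010753 ((490.52130126953125, -119.64299011230469), (62.30795669555664, 29.490203857421875), 11.411592483520508)
```

View pics/w4.png

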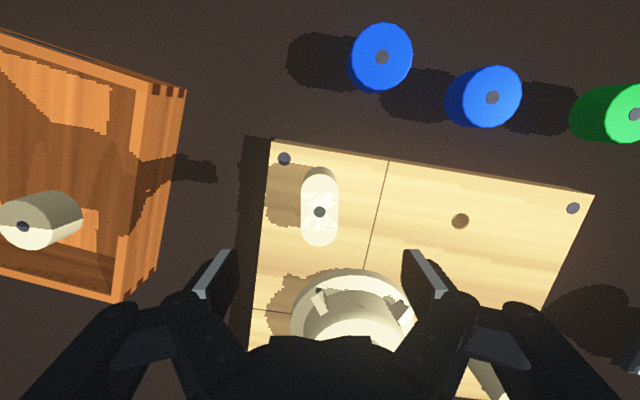

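move_arm(
  targets=[
    [0,0,5,0,0,1,0],
    [0,0,9,0,0,1,0],
    [0,0,9.8,0,0,1,0],
    [0,0,9.8,0,0,1,0],
    [0,0,9.8,0,0,1,255],
    [0,0,9.8,0,0,1,255],
    [0,0,9.8,0,0,1,255],
    [0,0,9.8,0,0,1,255],
    [0,0,9.8,0,0,1,255],
    [0,0,9.8,0,0,1,255],
    [0,0,9.8,0,0,1,255],
    [0,0,9.8,0,0,1,255],
  ],
)

```text
clock: 11.12
position: [491.5, -119.1, 37.4]
ee_rot: [0.632, 0.775, 0.0, 0.001]
contact_force: [0.1, -1.8, 6.3]
gripper_width: 28.9
```

Run:
```python
from plan import *
app([0,0,9.8,0,0,1]);chk()
N=cmd();U=N.copy();U[2,3]=135
print(row(U));T=down([470,-351.7,135],84.3);print(row(T));T[2,3]=64;print(row(T))
```

```text
t 11.125 pos [ 491.54 -119.08   37.36] dpos [1.72 0.94 0.91] drot [-0.11 -0.05 -0.13] F [ 0.1  -1.76  6.28] w 28.889897344924357
[0.0, -0.0, -9.85, -0.0, -0.0, -0.0]
[-22.31, -6.54, -9.85, -0.01, 0.0, 17.15]
[-22.31, -6.54, -2.75, -0.01, 0.0, 17.15]
```

move_arm(
  targets=[
    [0,0,-4,0,0,0,255],
    [0,0,-9.9,0,0,0,255],
    [-5,-1.5,-9.9,0,0,4,255],
    [-10,-3,-9.9,0,0,8,255],
    [-16,-4.7,-9.9,0,0,13,255],
    [-22.3,-6.5,-9.9,0,0,17.1,255],
    [-22.3,-6.5,-9.9,0,0,17.1,255],
    [-22.3,-6.5,-9.9,0,0,17.1,255],
    [-22.3,-6.5,-5,0,0,17.1,255],
    [-22.3,-6.5,-2.8,0,0,17.1,255],
    [-22.3,-6.5,-2.8,0,0,17.1,255],
  ],
)

```text
clock: 12.5
position: [470.7, -348.3, 62.6]
ee_rot: [0.74, 0.673, -0.001, -0.002]
contact_force: [-0.7, 0.4, 0.0]
gripper_width: 28.8
```

Run:
```python
from plan import *
app([-22.3,-6.5,-2.8,0,0,17.1]);chk()
save('w5','wrist')
```

```text
t 12.5 pos [ 470.7  -348.25   62.61] dpos [ 0.31  3.23 -1.86] drot [ 0.25  0.1  -0.21] F [-0.68  0.39  0.02] w 28.842134292011234
```

View pics/w5.png

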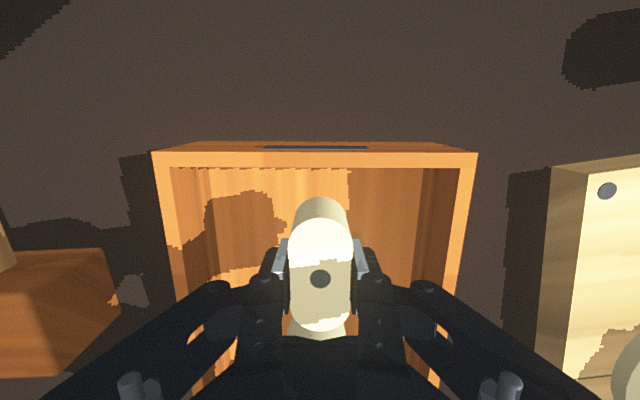

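move_arm(
  targets=[
    [0,0,2,0,0,0,255],
    [0,0,3,0,0,0,255],
    [0,0,3.1,0,0,0,255],
    [0,0,3.2,0,0,0,255],
    [0,0,3.2,0,0,0,255],
    [0,0,3.2,0,0,0,150],
    [0,0,3.2,0,0,0,120],
    [0,0,3.2,0,0,0,90],
    [0,0,3.2,0,0,0,60],
    [0,0,3.2,0,0,0,60],
    [0,0,-2,0,0,0,60],
    [0,0,-8,0,0,0,60],
    [0,0,-8,0,0,0,0],
  ],
)

```text
clock: 14.18
position: [474.8, -352.0, 150.2]
ee_rot: [0.74, 0.672, 0.002, 0.006]
contact_force: [0.6, -0.1, -0.5]
gripper_width: 80.7
```

Run:
```python
from plan import *
app([0,0,-8,0,0,0]);chk()
save('w6','wrist')
im,_,_=save('t6','top');im=cv2.imread('pics/t6.png')[130:280,190:470];cv2.imwrite('pics/t6z.png',cv2.resize(im,None,fx=2.8,fy=2.8,interpolation=2))
```

```text
t 14.175 pos [ 474.81 -351.99  150.16] dpos [ 4.4  -0.51  5.7 ] drot [-0.66 -0.26 -0.14] F [ 0.59 -0.08 -0.49] w 80.71858409143779
```

View pics/w6.png

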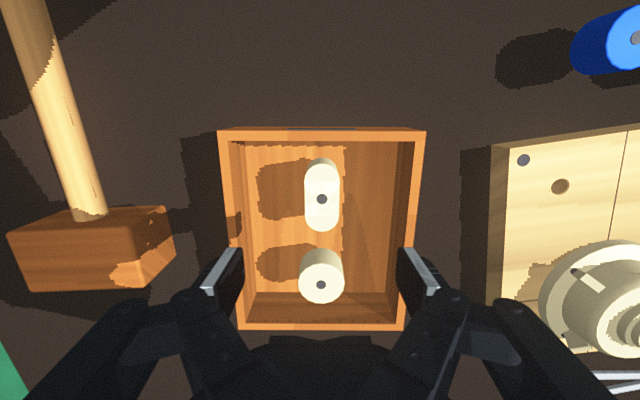

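View pics/t6z.png

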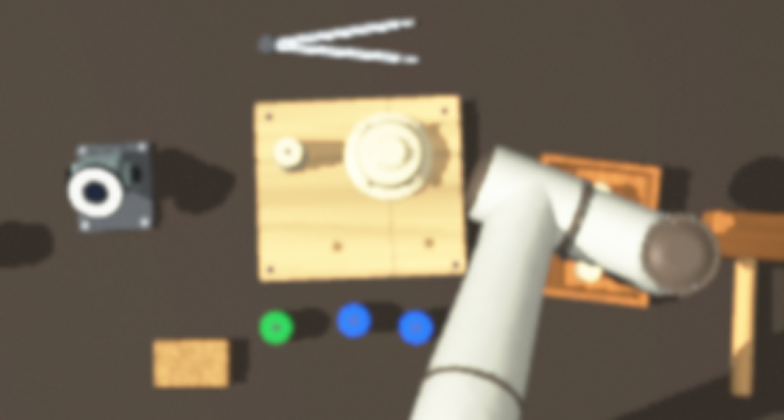

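Both pieces stand in the box, at about (321,195) and (321,283). Next is a close look at the lens while the gripper is empty.

Run:
```python
from plan import *
print(row(down([480,348,250],88)))
```

```text
[69.7, -5.93, -10.56, -0.01, 0.0, -3.65]
```

move_arm(
  targets=[
    [4,-0.3,-5,0,0,0,0],
    [10,-0.8,-10.6,0,0,0,0],
    [69.7,-5.9,-10.6,0,0,-3.6,0],
    [69.7,-5.9,-10.6,0,0,-3.6,0],
    [69.7,-5.9,-10.6,0,0,-3.6,0],
    [69.7,-5.9,-10.6,0,0,-3.6,0],
    [69.7,-5.9,-10.6,0,0,-3.6,0],
    [69.7,-5.9,-10.6,0,0,-3.6,0],
    [69.7,-5.9,-10.6,0,0,-3.6,0],
    [69.7,-5.9,-10.6,0,0,-3.6,0],
    [69.7,-5.9,-10.6,0,0,-3.6,0],
    [69.7,-5.9,-10.6,0,0,-3.6,0],
    [69.7,-5.9,-10.6,0,0,-3.6,0],
    [69.7,-5.9,-10.6,0,0,-3.6,0],
    [69.7,-5.9,-10.6,0,0,-3.6,0],
    [69.7,-5.9,-10.6,0,0,-3.6,0],
    [69.7,-5.9,-10.6,0,0,-3.6,0],
  ],
)

```text
clock: 16.4
position: [480.6, 348.4, 250.6]
ee_rot: [0.719, 0.695, 0.0, -0.0]
contact_force: [0.1, 0.7, 0.2]
gripper_width: 85.0
```

```bash
cat > lens.py <<'E'
import sys
from plan import *
n=sys.argv[1]
im,d,T=save(n,'wrist');W=cloud(d,T,'wrist');np.save(f'pics/{n}_W.npy',W)
print([ (np.round(r['uv']).tolist(),round(r['score'],2)) for r in arm.tip_of('lens','wrist')])
im=im.astype(int)
print(im[259,300:345:5].tolist())
m=(abs(W[...,0]-550)<60)&(abs(W[...,1]-348)<60)&(W[...,2]>95)&(im.min(2)>190)
k,l,st,ce=cv2.connectedComponentsWithStats(m.astype(np.uint8));i=1+st[1:,4].argmax();m=l==i;print(st[i])
P=W[m];o=P.copy()
for k in range(8):
    C=P.mean(0);nn=np.linalg.svd(P-C,full_matrices=False)[2][2];nn*=np.sign(nn[2]);P=o[abs((o-C)@nn)<3]
e=np.cross(nn,[1,0,0]);e/=np.linalg.norm(e);f=np.cross(e,nn)
uv=np.c_[(P-C)@e,(P-C)@f];(cx,cy),rad=cv2.minEnclosingCircle(uv.astype(np.float32))
h=cv2.convexHull(uv.astype(np.float32));M=cv2.moments(h)
print(len(o),len(P),'C',C,'n',nn,'tilt',np.degrees(np.arccos(nn[2])),'circ',C+cx*e+cy*f,rad,'mom',C+M['m10']/M['m00']*e+M['m01']/M['m00']*f)
c=C+M['m10']/M['m00']*e+M['m01']/M['m00']*f
Q=W[(np.linalg.norm(W-c,axis=-1)<15)];print('glass depth rel ring',np.median((Q-c)@nn),len(Q))
E
python3 - <<'E'
from plan import *
app([69.7,-5.9,-10.6,0,0,-3.6]);chk();print(arm.read_state()['joints'])
E
python3 lens.py w7
```

```text
t 16.4 pos [480.63 348.38 250.64] dpos [0.29 0.43 0.19] drot [-0.03  0.02 -0.03] F [0.14 0.72 0.18] w 85.03518894229018
[ 0.9   0.32 -0.04 -0.   -1.21 -2.51]
[([323.0, 257.0], 0.58)]
[[253, 253, 252], [51, 47, 49], [74, 59, 52], [78, 63, 61], [80, 66, 60], [76, 62, 56], [73, 66, 56], [79, 65, 58], [81, 81, 80]]
[ 289  224   67   68 2438]
2438 2438 C [548.95 349.29 132.75] n [-0.48 -0.03  0.88] tilt 28.559457056071388 circ [548.09 349.18 132.28] 35.26866149902344 mom [548.25 349.1  132.36]
glass depth rel ring 1.0386039780101535 650
```

View pics/w7.png

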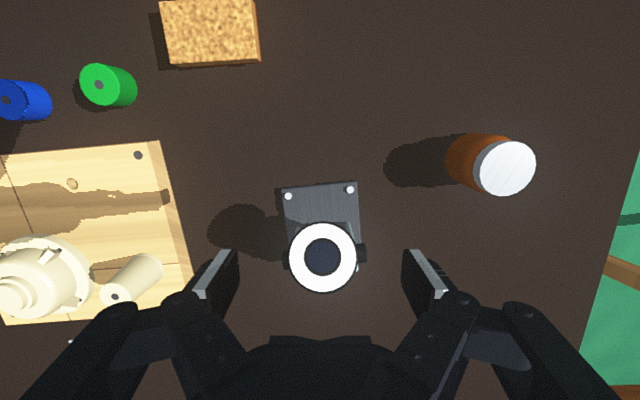

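The ring's centre is at (323,257) in the wrist picture, which puts the lens at about (549, 349, 132) with a 28.6° tilt. Next I go over the print.

Run:
```python
from plan import *
print(row(down([612.5,87,190],90)))
```

```text
[-25.6, 14.14, 6.04, -0.01, 0.0, -2.05]
```

move_arm(
  targets=[
    [-6,3.3,0,0,0,-2,0],
    [-12,6.6,1,0,0,-2,0],
    [-18,10,3,0,0,-2,0],
    [-25.6,14.1,6,0,0,-2,0],
    [-25.6,14.1,6,0,0,-2,0],
    [-25.6,14.1,6,0,0,-2,0],
    [-25.6,14.1,6,0,0,-2,0],
  ],
)

```text
clock: 17.38
position: [612.8, 88.2, 190.4]
ee_rot: [0.707, 0.707, 0.0, 0.0]
contact_force: [0.2, 0.3, -0.0]
gripper_width: 85.5
```

Run:
```python
from plan import *
app([-25.6,14.1,6,0,0,-2]);chk()
im,d,T=save('w8','wrist');W=cloud(d,T,'wrist')
m=(abs(W[...,0]-613)<40)&(abs(W[...,1]-87)<40)&(W[...,2]>91)&(W[...,2]<101)
P=W[m];print(len(P),np.median(P,0),cv2.minEnclosingCircle(P[:,:2].astype(np.float32)))
```

```text
t 17.375 pos [612.78  88.24 190.45] dpos [0.7  1.18 0.02] drot [-0.03  0.   -0.06] F [ 0.19  0.27 -0.04] w 85.53936499319381
1475 [613.1   87.28  96.92] ((614.1844482421875, 87.05827331542969), 19.892438888549805)
```

View pics/w8.png

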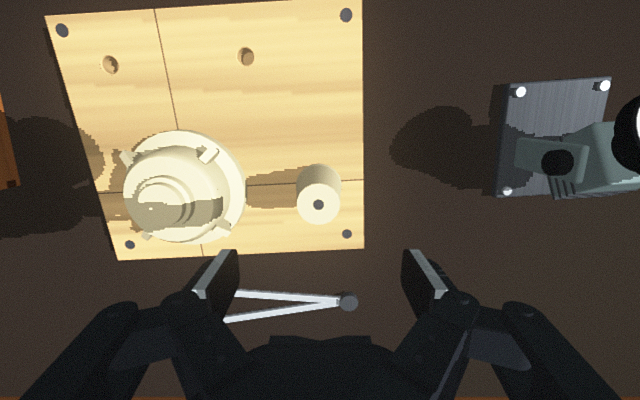

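move_arm(
  targets=[
    [0,0.2,5,0,0,0,0],
    [0,0.2,10,0,0,0,0],
    [0,0.2,13.5,0,0,0,0],
    [0,0.2,14.2,0,0,0,0],
    [0,0.2,14.2,0,0,0,0],
    [0,0.2,14.2,0,0,0,255],
    [0,0.2,14.2,0,0,0,255],
    [0,0.2,14.2,0,0,0,255],
    [0,0.2,14.2,0,0,0,255],
    [0,0.2,14.2,0,0,0,255],
    [0,0.2,14.2,0,0,0,255],
    [0,0.2,14.2,0,0,0,255],
  ],
)

```text
clock: 18.92
position: [615.4, 87.8, 50.5]
ee_rot: [0.707, 0.708, 0.001, 0.001]
contact_force: [-1.3, -2.4, 6.3]
gripper_width: 42.7
```

Run:
```python
from plan import *
app([0,.2,14.2,0,0,0]);chk()
```

```text
t 18.925 pos [615.41  87.79  50.51] dpos [1.37 0.73 2.09] drot [-0.13 -0.04 -0.13] F [-1.28 -2.41  6.3 ] w 42.694108946500336
```

move_arm(
  targets=[
    [0,0,-2,0,0,0,255],
    [0,0,-5,0,0,0,255],
    [0,0,-10,0,0,0,255],
    [0,0,-16,0,0,0,255],
    [0,0,-22,0,0,0,255],
    [0,0,-22,0,0,0,255],
    [0,0,-22,0,0,0,255],
    [0,0,-22,0,0,0,255],
  ],
)

```text
clock: 19.92
position: [613.7, 88.1, 266.2]
ee_rot: [0.707, 0.707, -0.002, -0.001]
contact_force: [-0.5, 0.4, -1.5]
gripper_width: 43.1
```

Run:
```python
from plan import *
app([0,0,-22,0,0,0]);chk()
im,d,_=save('s9','side');a=im[60:310,190:470];cv2.imwrite('pics/s9z.png',cv2.resize(a,None,fx=2.4,fy=2.4,interpolation=2))
im,d,T=save('w9','wrist');W=cloud(d,T,'wrist')
N=cmd();Q=(W-N[:3,3])@N[:3,:3]
m=(abs(Q[...,0])<19)&(abs(Q[...,1])<30)&(Q[...,2]<-25)&(Q[...,2]>-75)
P=Q[m];print(len(P),np.nanmedian(P,0))
# top plane
h=np.histogram(P[:,2],bins=25);print(list(zip(h[1].round(),h[0])))
n=np.array([-.485,-.025,.875]);n/=np.linalg.norm(n);L=np.array([549,348.8,132.])
for hh in (200,136):
    T=pose(L+hh*n,-n,[0,1,0]);print(row(T),T[:3,3])
```

```text
t 19.925 pos [613.65  88.14 266.19] dpos [-0.44  1.07 -2.23] drot [ 0.21 -0.06 -0.08] F [-0.5   0.36 -1.54] w 43.09132686766046
8719 [  0.74 -10.14 -44.1 ]
[(np.float64(-75.0), np.int64(555)), (np.float64(-73.0), np.int64(352)), (np.float64(-71.0), np.int64(98)), (np.float64(-69.0), np.int64(68)), (np.float64(-67.0), np.int64(52)), (np.float64(-65.0), np.int64(13)), (np.float64(-63.0), np.int64(2)), (np.float64(-61.0), np.int64(0)), (np.float64(-59.0), np.int64(2)), (np.float64(-57.0), np.int64(5)), (np.float64(-55.0), np.int64(0)), (np.float64(-53.0), np.int64(0)), (np.float64(-51.0), np.int64(0)), (np.float64(-49.0), np.int64(0)), (np.float64(-47.0), np.int64(372)), (np.float64(-45.0), np.int64(5271)), (np.float64(-43.0), np.int64(323)), (np.float64(-41.0), np.int64(239)), (np.float64(-39.0), np.int64(216)), (np.float64(-37.0), np.int64(217)), (np.float64(-35.0), np.int64(197)), (np.float64(-33.0), np.int64(208)), (np.float64(-31.0), np.int64(176)), (np.float64(-29.0), np.int64(190)), (np.float64(-27.0), np.int64(163))]
[25.66, -16.23, -3.84, -29.01, 1.41, -0.41] [452.07 343.8  306.87]
[25.82, -13.12, 1.75, -29.01, 1.41, -0.41] [483.09 345.4  250.91]
```

View pics/s9z.png

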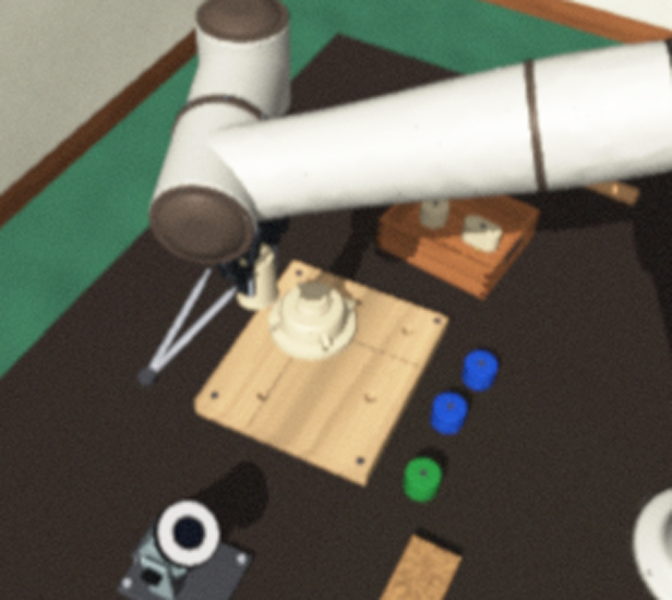

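View pics/w9.png

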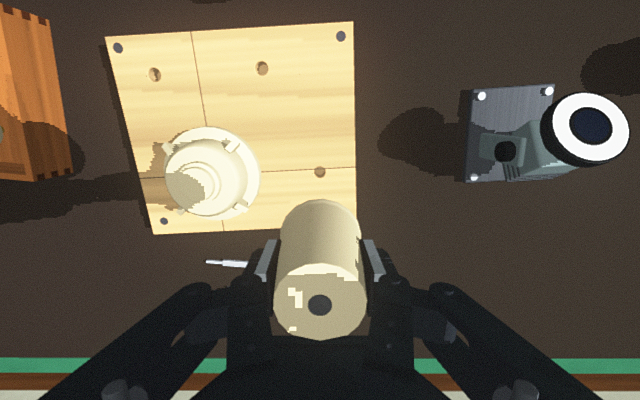

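```bash
cat > held.py <<'E'
import sys
from plan import *
def held(n,fresh=True):
    s=arm.read_state()
    im,d,T=save(n,'wrist')
    W=cloud(d,T,'wrist');N=tool(s);Q=(W-N[:3,3])@N[:3,:3]
    m=(abs(Q[...,0])<22)&(abs(Q[...,1])<24)&(abs(Q[...,2]+45)<3)
    P=Q[m]
    for k in range(6):
        C=P.mean(0);u=np.linalg.svd(P-C,full_matrices=False)[2][2];u*=-np.sign(u[2]);P2=Q[m];P=P2[abs((P2-C)@u)<1.2]
    c,r=cv2.minEnclosingCircle(P[:,:2].astype(np.float32))
    top=np.array([c[0],c[1],C[2]-((np.array(c)-C[:2])@u[:2])/u[2]])
    und=top-66*u
    print('axis(tool)',u,'deg',np.degrees(np.arccos(-u[2])),'top',top,'r',r,'underside',und)
    return N,u,und
if __name__=='__main__': held(sys.argv[1])
E
python3 held.py w10
python3 - <<'E'
from plan import *
n=np.array([-.485,-.025,.875]);n/=np.linalg.norm(n);L=np.array([549,348.8,132.])
for hh in (205,140):
    T=pose(L+hh*n,-n,[0,1,0]);print(row(T),T[:3,3])
E
```

```text
axis(tool) [-0.01 -0.   -1.  ] deg 0.3201135334342297 top [  0.13  -1.14 -46.34] r 19.961641311645508 underside [ 0.49 -1.08 19.66]
[25.65, -16.47, -4.28, -29.01, 1.41, -0.41] [449.65 343.68 311.24]
[25.81, -13.32, 1.4, -29.01, 1.41, -0.41] [481.15 345.3  254.41]
```

move_arm(
  targets=[
    [4,-4,-4.3,-4,0,0,255],
    [8,-8,-4.3,-9,0,0,255],
    [13,-12,-4.3,-15,0.5,0,255],
    [18,-15,-4.3,-21,1,0,255],
    [23,-16.5,-4.3,-26,1.4,-0.4,255],
    [25.6,-16.5,-4.3,-29,1.4,-0.4,255],
    [25.6,-16.5,-4.3,-29,1.4,-0.4,255],
    [25.6,-16.5,-4.3,-29,1.4,-0.4,255],
    [25.6,-16.5,-4.3,-29,1.4,-0.4,255],
    [25.6,-16.5,-4.3,-29,1.4,-0.4,255],
  ],
)

```text
clock: 21.32
position: [449.9, 343.6, 311.6]
ee_rot: [0.682, 0.687, 0.186, 0.168]
contact_force: [-0.1, 0.2, -0.4]
gripper_width: 43.0
```

```bash
python3 - <<'E'
from plan import *
app([25.6,-16.5,-4.3,-29,1.4,-.4]);chk();print(arm.read_state()['joints'])
n=np.array([-.485,-.025,.875]);n/=np.linalg.norm(n);L=np.array([549,348.8,132.])
print(row(pose(L+139.6*n,-n,[0,1,0])))
E
python3 held.py w11
```

```text
t 21.325 pos [449.93 343.62 311.6 ] dpos [0.61 0.41 0.14] drot [-0.01  0.03  0.01] F [-0.1   0.23 -0.44] w 43.04530237263656
[ 1.12  0.06 -0.52  0.61 -0.84 -3.07]
[0.05, 0.02, 6.58, -0.01, 0.02, -0.01]
axis(tool) [-0.01 -0.   -1.  ] deg 0.33731973715441366 top [ -0.21  -0.63 -46.71] r 20.123653411865234 underside [ 0.16 -0.52 19.28]
```

View pics/w11.png

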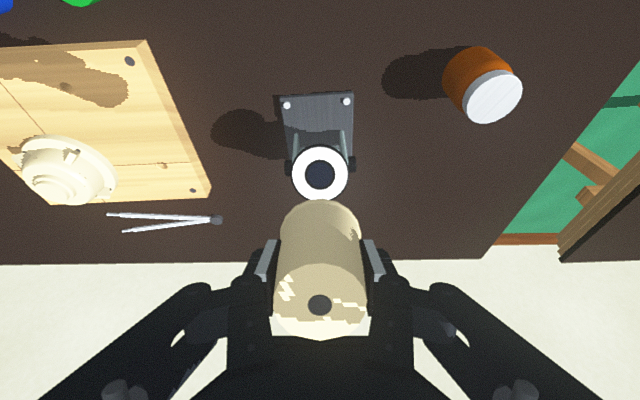

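Joint 6 is near its limit at -3.07, so I'll roll the tool about its own axis, which the round print allows. The ring shows fully at (320,173), so I'll measure it again.

move_arm(
  targets=[
    [0,0,0,0,0,-8,255],
    [0,0,0,0,0,-16,255],
    [0,0,0,0,0,-25,255],
    [0,0,0,0,0,-25,255],
    [0,0,0,0,0,-25,255],
  ],
)

```text
clock: 22.0
position: [449.6, 344.1, 311.4]
ee_rot: [0.518, 0.818, 0.145, 0.204]
contact_force: [-0.1, 0.6, -1.2]
gripper_width: 43.0
```

```bash
python3 - <<'E'
from plan import *
app([0,0,0,0,0,-25]);chk();print(arm.read_state()['joints'])
E
python3 lens.py w12
```

```text
t 22.0 pos [449.57 344.09 311.39] dpos [ 0.24  0.88 -0.07] drot [-0.03  0.03  0.07] F [-0.11  0.63 -1.18] w 43.005371104215676
[ 1.13  0.06 -0.52  0.61 -0.84 -2.64]
[([322.0, 177.0], 0.89)]
[[124, 152, 159], [126, 156, 165], [122, 152, 160], [123, 153, 164], [127, 158, 166], [123, 156, 162], [121, 153, 160], [121, 150, 158], [121, 153, 160]]
[ 292  147   56   53 1596]
1596 1596 C [546.7  348.39 131.66] n [-0.48 -0.03  0.88] tilt 28.62111770177866 circ [548.18 349.1  132.49] 35.394371032714844 mom [547.84 349.01 132.3 ]
glass depth rel ring 1.0676488760343612 428
```

View pics/w12.png

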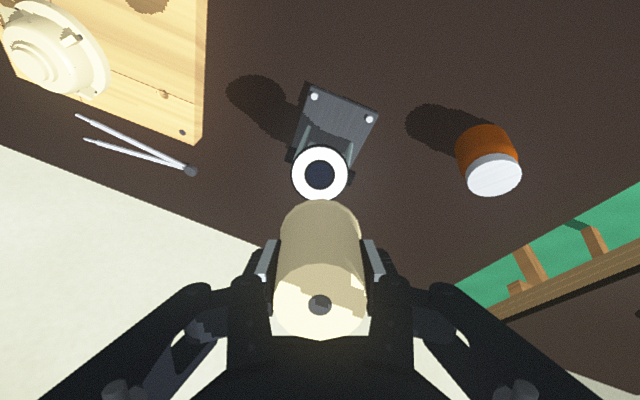

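Run:
```python
from plan import *
n=np.array([-.482,-.028,.876]);n/=np.linalg.norm(n);L=np.array([548.5,349,132.7])
print(row(pose(L+139.5*n,-n,cmd()[:3,0])))
```

```text
[0.0, 0.06, 6.5, 0.07, 0.24, 0.0]
```

move_arm(
  targets=[
    [0,0,2,0,0,0,255],
    [0,0,4,0,0,0,255],
    [0,0.1,5.5,0.1,0.2,0,255],
    [0,0.1,6.5,0.1,0.2,0,255],
    [0,0.1,6.5,0.1,0.2,0,255],
    [0,0.1,6.5,0.1,0.2,0,255],
    [0,0.1,6.5,0.1,0.2,0,255],
    [0,0.1,6.5,0.1,0.2,0,255],
    [0,0.1,6.5,0.1,0.2,0,255],
    [0,0.1,6.5,0.1,0.2,0,255],
  ],
)

```text
clock: 23.35
position: [481.7, 346.4, 255.0]
ee_rot: [0.517, 0.819, 0.145, 0.203]
contact_force: [0.8, 0.1, -1.7]
gripper_width: 42.7
```

Run:
```python
from held import *
app([0,.1,6.5,.1,.2,0]);chk();print(arm.read_state()['joints'],arm.read_state()['joint_vel'])
N,u,und=held('w13')
n=np.array([-.482,-.028,.876]);n/=np.linalg.norm(n);L=np.array([548.5,349,132.7])
w=N[:3,:3]@und+N[:3,3];a=N[:3,:3]@u;v=w-L;print('along',v@n,'lat',v-(v@n)*n,'ang',np.degrees(np.arccos(a@n)))
im,d,_=save('s13','side');a=im[130:350,190:470];cv2.imwrite('pics/s13z.png',cv2.resize(a,None,fx=2.6,fy=2.6,interpolation=2))
im,d,_=save('t13','top');a=im[130:280,190:470];cv2.imwrite('pics/t13z.png',cv2.resize(a,None,fx=2.8,fy=2.8,interpolation=2))
```

```text
t 23.35 pos [481.7  346.42 255.04] dpos [ 0.09  1.19 -0.02] drot [-0.04  0.04 -0.08] F [ 0.76  0.06 -1.66] w 42.70807753082003
[ 1.04  0.14 -0.59  0.7  -0.67 -2.69] [ 0.  0. -0. -0.  0.  0.]
axis(tool) [-0. -0. -1.] deg 0.2262286508196878 top [  0.35  -0.4  -46.73] r 20.065975189208984 underside [ 0.59 -0.29 19.27]
along 120.14183125987533 lat [-0.08  1.73  0.01] ang 0.23188288370595772
```

View pics/s13z.png

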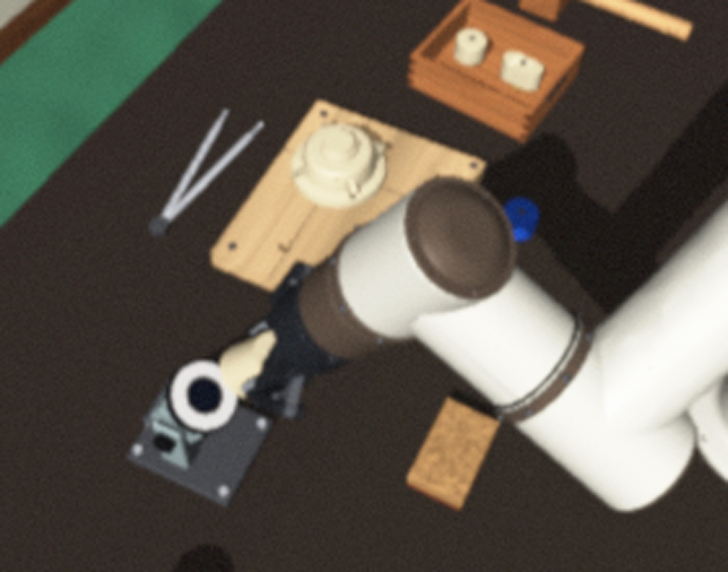

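View pics/w13.png

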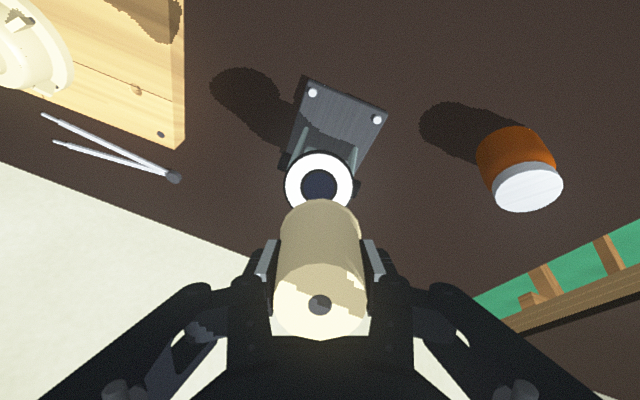

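View pics/t13z.png

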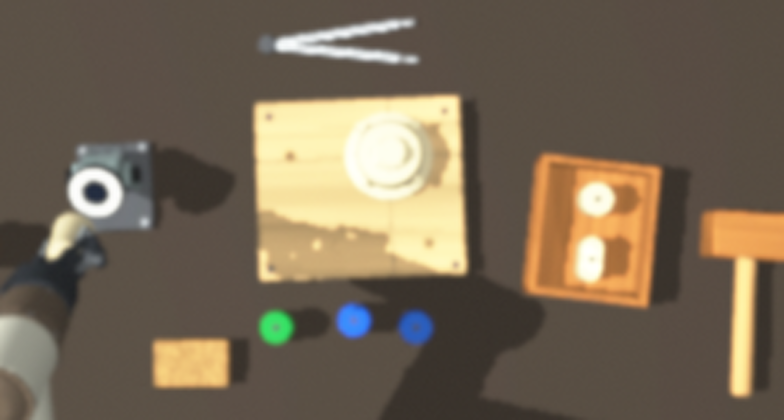

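Run:
```python
from plan import *
print(arm.job_done());chk()
```

```text
the job is handed in; nothing more can be done
None
the job is handed in; nothing more can be done
```

I drew the round boss and oblong lug out of the board and set them in the wooden box. Then I drew the core print, held it in front of the bench camera, and handed the job in at about 24 s of the 72 s allowed.

**Last checks before hand-in:**
- **Boss and lug:** both were in the box, let go and standing upright on their dowels.
- **Core print:** the underside measured about 120 mm from the lens and 1.7 mm off the line of sight. Its axis was 0.2° off that line. It was firmly held (42.7 mm opening), the arm was at rest, and I saw nothing else touching it.
- **Surroundings:** the camera, tools and jar looked unmoved in the pictures. I did not measure their positions again afterwards, and the mallet was only partly in the last pictures.

**Disagreements and limits:**
- The first lens tilt readings were 29.4° (top camera) and 26.8° (side camera). I used two wrist-camera readings, which agreed at 28.6°.
- The ring light also measured about 71 mm across in the wrist pictures, against 76 mm nominal.
- The camera calibration is only good to about 2 mm, so the distances above carry that uncertainty.
- No check failed, and the hand-in gave no verdict.

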